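Speed dial up four clicks, then start

ROBOT

A 7-joint arm with a two-finger parallel gripper is mounted at the origin on a cart in front of the work surface, level with it; the furniture and walls round the work are solid. World frame = base frame: x ahead of the robot, y to its left, z up, the work surface at z = 0. Lengths are in m, angles in rad, forces in N, time in s.
With the tool pointing down it reaches from about 0.425 to 0.925 m from the base axis. Payload 6.8 kg.
Tool frame: the origin (TCP) lies midway between the tips of the shut fingers; the grasp point (between the pads) lies r.grip_point_offset behind it (r.grip_point_offset is the distance from the TCP to the grasp point, in m); z points along the fingers, y is the direction in which the jaws open and shut (so a half turn about z gives the same grasp; the last joint's range is limited). The gripper opens to 85 mm and grips with 20 to 120 N. Pads are 22 mm wide; open, the fingers measure 114 mm over their backs; the gripper's body (76 mm by 85 mm) begins 54 mm behind the grasp point. The pads swing forward as they close: fully open they stand 13 mm farther back than shut.
Start: joints at [0.611, 0.477, 0.022, 1.555, -0.011, 1.109, -0.083], TCP at [0.508, -0.445, 0.231] pointing down, gripper open.
Joint ranges: [-2.96, 2.96], [-0.34, 2.1], [-1.41, 1.46], [0.24, 2.44], [-1.37, 4.51], [0.17, 1.92], [-2.96, 2.96]. Speed limits (rad/s): [2.39, 2.39, 3.14, 3.14, 3.14, 3.14, 3.14].

INTERFACE

Orientations are given as a rotation vector (axis times angle).
In Python, from bench import r gives the robot as it stands. The module is installed in compiled form; this text tells all that it offers.
- The arm moves only by the tool play_rows, never from a script. Its argument "deltas" is a list of rows, each a list of 3 entries, a list of its own where there are three numbers: the finger opening in mm, from 0 to 85.4, then the shift along the tool's x, y, z in mm, then the turn, a rotation vector about the tool's x, y, z in rad. A call has 1 to 8 rows; each row is the pose to reach, as a shift and turn from the pose measured when the call began, along the tool's axes at that moment; what a row does not reach only later rows make up. A row lasts 1/8 s, in which the tool goes at most 62.5 mm and 10.7 degrees, less where a joint would pass 70% of its speed; a pose out of reach is approached as far as the arm can. A call with a gripper value outside its range is refused whole. The fingers move at their own pace and stop on an object; "squeeze" is the grip in N (left out, the last holds). Time passes only in rows, so rows that repeat a pose let the fingers close. It gives the time, the measured TCP pose, the force and the opening at its end, in the units of the state.
- r.get_obs(): the state, without advancing time (a new reading comes with each control period).
- r.grab_frame(name): name is "side" or "top" or "wrist"; returns (picture, depth): 400x640x3 uint8, red, green, blue; 400x640 float32, m along the optical axis (not along the pixel's ray), 0 where there is no reading.
- r.camera_model(name): a dict with "mtx" (3x3 intrinsics, pixels), "rvec" (rotation vector, rad) and "tvec" (3), from world to camera coordinates, as OpenCV has them; the wrist camera has in their place "T_tool_cam" (4x4, takes a point from camera to tool coordinates, whose origin is the TCP and whose axes are the flange's). Camera axes: x right, y down, z forward; pixel columns grow to the right and rows downward; lengths in m; the calibration is good to about 2 mm. The wrist camera is an equidistant fisheye: a pixel r from the principal point sees the ray r / f radians off the axis. A picture is of the moment at which its call begins: read the wrist's pose just before it. camera_model takes no time and is no camera call.
- r.hand_in(): hands the job in, once; it reports no verdict.
The state is a dict: "clock": time; "joints": joint angles; "qvel": joint speeds; "tau": joint torques, N m; "tcp_pos": TCP position; "orientation": TCP orientation; "contact_force": force on the tool from outside, world axes, zero at the start; "moment": the same for the moment, N m; "grip_width": finger opening in m.
Only numpy, scipy, OpenCV 4.12 (cv2) and the standard library are available. Lean on these libraries where they do the work, as an engineer would, in place of code of your own. Each camera call takes 0.05 s, during which the arm holds its last target. There are 200 camera calls.

TASK

Set the pull tester's speed for the next run: with a fingertip, push the lug of the click dial clockwise (seen from above) exactly four clicks from where it stands, without going past. Then press the round start button fully down and let it come up again. Only touch and push gently: do not pinch or grip the dial, and leave the loose things on the desk where they are.

Things in the scene. Friction and masses are not known exactly. Their poses are not given: they have to be found in the camera images.
- selector: grey square control box, 144 x 144 mm, top 48 mm high, fixed to the surface, carrying the black click dial. Origin: centre of its underside, below the dial's axis. Its x axis points away from the robot at yaw 0; ten raised ticks round the dial's far half mark the positions, the first (81 degrees left of the x axis) and last being longer; the dial starts at one of the first three
- dial (a joint): angle of the click dial, rad: 0 at the first (leftmost) tick, growing clockwise seen from above; one click = 0.314 (18 degrees), ten positions, end stops just beyond 0 and 2.83. It resists until half-way between two positions, then jumps on to the next and stays. About 4 to 6 N sideways at the lug turns it; a pinch or shove over 25 N counts as forcing it
- dial_top (a point): centre of the dial's flat top, on its vertical axis, 62 mm above the work surface; the dial is a black disc 98 mm across
- lug (a point): the upright metal lug on the dial's top that the fingertip pushes, with a dark line along its top: 26 mm long along the dial's radius (20 to 46 mm from the axis), 9 mm wide, standing 24 mm up from the disc to 86 mm above the work surface. The point is the lug's centre, 33 mm from the axis, 74 mm above the work surface
- start_top (a point): centre of the top face of the round black start button, 38 mm across, standing 10 mm above its grey collar on a separate grey box (84 x 84 mm, top 34 mm high) fixed to the surface; the point is 56 mm above the work surface; it is pressed straight down
- start (a joint): travel of the start button, m: 0 up, 0.006 fully down; it springs back; fully down takes about 5 N
- grease_pot: loose bystander: round pot with a light ribbed lid, 57 mm across, 32 mm high; origin at the centre of its underside
- disc_button: loose bystander: small round covered button, 24 mm across, 11 mm high; origin at the centre of its underside
- bar_stud: loose bystander: small tan bar, 11 x 40 x 11 mm, lying; origin at the centre of its underside
- tape_roll: loose bystander: roll of black tape lying flat, 59 mm across, 19 mm high; origin at the centre of its underside
Not all that is in view belongs to the job. What is shaped like the part that bears start_top but blue is not meant.

How it is judged:
On the way, in this order (a step that is already met when the one before it is completed fails the run):
1. the dial stands at rest four clicks clockwise of its start, the button still up (distance of lug from where it was at the start of the episode between 0.0354 and 0.0421 m and velocity of joint dial between -0.15 and 0.15 rad/s and value of joint start below 0.0015 m), for 0.3 s.
2. the start button is pressed fully down with the dial at four clicks (distance of lug from where it was at the start of the episode between 0.0354 and 0.0421 m and value of joint start above 0.0045 m), for 0.05 s.
At the end, for the whole second after the job is handed in: The dial stands four clicks (within 0.4 click) clockwise of where it started, the start button is up again (within 1.5 mm), and each loose bystander is within 20 mm of where it stood (distance of lug from where it was at the start of the episode between 0.0354 and 0.0421 m and value of joint start below 0.0015 m and distance of each of grease_pot, disc_button, bar_stud, tape_roll from where it was at the start of the episode below 0.02 m); the robot touches nothing.
It fails at once if the dial goes past the fourth click (more than 4.6 clicks from its start) (distance of lug from where it was at the start of the episode above 0.0436 m).
It fails at once if the start button is pressed before the dial has been turned four clicks (distance of lug from where it was at the start of the episode below 0.0336 m and value of joint start above 0.003 m).
It fails at once if the dial or its box is pinched or pushed with more than 25 N (contact force between the fingers and selector above 25 N).
It fails at once if a loose bystander is knocked, carried or lifted (more than 20 mm) (distance of any of grease_pot, disc_button, bar_stud, tape_roll from where it was at the start of the episode above 0.02 m).
It also fails if it takes over 54 s, if anything falls off the work surface, if the arm or the gripper's body presses on something with over 40 N, if the wrist force passes 120 N, or if a joint passes its speed limit or range.

## Working session

There is one attempt and no reset: what is moved stays moved. The work goes in short steps, Python scripts to look and compute and a tool call to move; the robot and the scene stay as the last step left them, time stands still between calls to the robot, and variables do not carry over. Pictures are saved under pics/ and viewed, about 8 in all and at most 12, crops included, and the job is handed in when it is done.

Besides the shell and the picture viewer there is one more tool, called by a JSON object that holds its "method" and its "body", one argument or row to a line. play_rows: Moves the arm, as the interface text tells. Its arguments: {"type":"object","properties":{"deltas":{"type":"array"},"squeeze":{"type":"number"}},"required":["deltas"]}

```bash
mkdir -p pics; cat > h.py <<'E'
import numpy as np, cv2
from bench import r
def rt(n):
    m=r.camera_model(n); return np.array(m["mtx"],float),cv2.Rodrigues(np.array(m["rvec"],float))[0],np.array(m["tvec"],float).ravel()
def cast(n,uv,z):
    K,R,t=rt(n); c=-R.T@t; d=R.T@np.linalg.inv(K)@np.array([uv[0],uv[1],1.]); return c+d*(z-c[2])/d[2]
def proj(n,P):
    K,R,t=rt(n); p=K@(R@np.array(P,float)+t); return p[:2]/p[2]
E
python3 - <<'E'
from h import *
for n in("top","side"):
    im,d=r.grab_frame(n); np.save(f"{n}.npy",d); cv2.imwrite(f"pics/{n}0.png",im[...,::-1])
    K,R,t=rt(n); print(n,K[0,0],-R.T@t)
o=r.get_obs();print(o);print(r.grip_point_offset)
E
```

```text
top 436.11055842768286 [ 0.23194691 -0.14123342  1.18362932]
side 428.7431941109411 [-0.02302259  0.5655381   0.73349058]
{'clock': 0.1, 'joints': array([ 0.61092153,  0.47774326,  0.02233585,  1.55629399, -0.01145003,
        1.10932746, -0.08309686]), 'qvel': array([ 8.93360863e-04, -1.78340590e-03, -2.15365734e-05, -4.59481190e-03,
       -7.04703879e-05, -1.22952795e-03, -7.86489642e-04]), 'tau': array([ 4.89910104e-03, -5.97761822e+01,  1.61416478e+00, -2.81953257e+01,
        1.29259660e-02,  5.04886251e-03,  3.01386478e-05]), 'tcp_pos': array([ 0.50750515, -0.44426448,  0.23043026]), 'orientation': array([-2.85963175e+00, -1.29736961e+00,  1.29191916e-03]), 'contact_force': array([-0.06286616, -0.12889329, -0.331485  ]), 'moment': array([-0.05370482,  0.04263588,  0.05654158]), 'grip_width': 0.08544887490666224}
0.0187
```

View pics/top0.png

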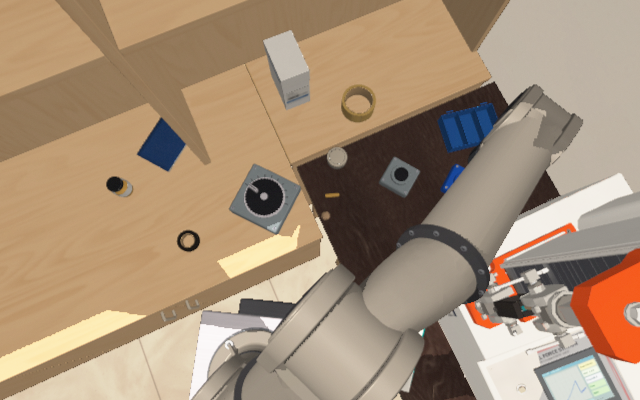

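View pics/side0.png

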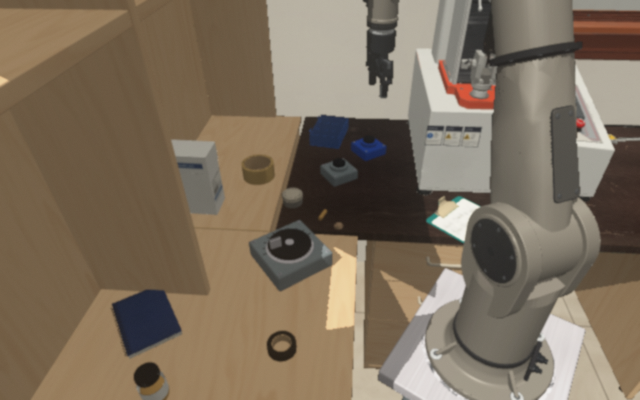

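Top view: the dial is at (264,196) and its lug near (254,188). The grey start box is at (400,177). Things that could be mistaken for it are the blue button box at (453,178), the blue crate at (468,128), the pot at (337,157) and the tape roll at (188,240). The grey box with the black button at (401,174) fits the description. Next I'll check with close crops and measure.

```bash
python3 - <<'E'
from h import *
im=cv2.imread("pics/top0.png"); d=np.load("top.npy")
a=cv2.resize(im[156:238,222:306],None,fx=4.7,fy=4.7,interpolation=cv2.INTER_CUBIC)
b=cv2.resize(im[136:218,340:424],None,fx=4.7,fy=4.7,interpolation=cv2.INTER_CUBIC)
cv2.imwrite("pics/crop1.png",np.hstack([a,b]))
K,R,t=rt("top")
H,W=d.shape; v,u=np.mgrid[:H,:W]
pc=np.stack([(u-K[0,2])/K[0,0]*d,(v-K[1,2])/K[1,1]*d,d],-1); P=(pc-t)@R
g=im.astype(int).max(2)
def ell(x0,x1,y0,y1,zp,th):
    m=np.zeros_like(g,np.uint8); m[y0:y1,x0:x1]=(g[y0:y1,x0:x1]<th)*255
    cs,_=cv2.findContours(m,cv2.RETR_EXTERNAL,cv2.CHAIN_APPROX_NONE); c=max(cs,key=cv2.contourArea)
    h=cv2.convexHull(c); e=cv2.fitEllipse(h); print(e,cast("top",e[0],zp).round(4))
ell(230,300,165,232,.062,50); ell(385,415,160,190,.056,50)
# lug: points with z 0.078..0.095 near dial
s=(P[...,2]>.074)&(P[...,2]<.1)&(u>235)&(u<300)&(v>165)&(v<230)&(d>0)
print(s.sum(),u[s],v[s],P[s].round(3))
for n,p in(("blue",(453,178)),("pot",(337,157)),("tape",(188,240)),("stud",(332,195)),("disc",(325,215)),("boxcorner",(256,166))):print(n,cast("top",p,.02).round(3),P[p[1],p[0]].round(3))
# panel near dial: tall points
s=(P[...,2]>.1)&(d>0)&(np.hypot(P[...,0]-cast("top",(264,196),.06)[0],P[...,1]-cast("top",(264,196),.06)[1])<.3)&(u<320)
print("tall",s.sum(), P[s][::max(1,s.sum()//25)].round(2).tolist())
E
```

```text
((263.9534912109375, 196.51724243164062), (34.98589324951172, 36.30909729003906), 69.51617431640625) [0.4581 0.0258 0.062 ]
((400.92315673828125, 173.8533935546875), (12.360991477966309, 13.132890701293945), 76.49019622802734) [ 0.5582 -0.33    0.056 ]
38 [249 250 248 249 250 251 248 249 250 251 252 250 251 252 253 254 249 250
 251 252 253 254 255 251 252 253 254 255 256 253 254 255 256 257 254 255
 256 255] [183 183 184 184 184 184 185 185 185 185 185 186 186 186 186 186 187 187
 187 187 187 187 187 188 188 188 188 188 188 189 189 189 189 189 190 190
 190 191] [[0.485 0.065 0.086]
 [0.485 0.063 0.086]
 [0.482 0.067 0.087]
 [0.482 0.065 0.086]
 [0.483 0.063 0.084]
 [0.483 0.06  0.084]
 [0.48  0.067 0.084]
 [0.479 0.064 0.087]
 [0.481 0.063 0.082]
 [0.48  0.06  0.086]
 [0.48  0.056 0.088]
 [0.477 0.062 0.087]
 [0.477 0.059 0.088]
 [0.477 0.056 0.088]
 [0.477 0.053 0.09 ]
 [0.478 0.051 0.086]
 [0.476 0.065 0.078]
 [0.476 0.062 0.081]
 [0.475 0.059 0.086]
 [0.475 0.056 0.087]
 [0.474 0.053 0.091]
 [0.475 0.051 0.087]
 [0.476 0.048 0.086]
 [0.473 0.059 0.081]
 [0.473 0.056 0.083]
 [0.474
[... 396 characters left out ...]
.33   0.225 -0.   ]
stud [ 0.49  -0.152  0.02 ] [ 0.492 -0.152  0.01 ]
disc [ 0.433 -0.139  0.02 ] [ 0.434 -0.139  0.012]
boxcorner [0.55  0.065 0.02 ] [0.541 0.059 0.052]
tall 14230 [[0.54, 0.21, 0.71], [0.65, 0.07, 0.59], [0.64, 0.12, 0.59], [0.63, 0.11, 0.59], [0.63, 0.07, 0.59], [0.59, 0.22, 0.62], [0.61, 0.12, 0.59], [0.6, 0.22, 0.59], [0.59, 0.27, 0.59], [0.58, 0.27, 0.59], [0.54, 0.21, 0.64], [0.58, 0.17, 0.59], [0.54, 0.21, 0.62], [0.55, 0.21, 0.6], [0.54, 0.3, 0.59], [0.53, 0.27, 0.59], [0.52, 0.26, 0.59], [0.56, 0.2, 0.52], [0.5, 0.31, 0.58], [0.61, 0.23, 0.38], [0.55, 0.21, 0.48], [0.54, 0.21, 0.43], [0.61, 0.23, 0.17], [0.24, -0.14, 0.8], [0.21, -0.12, 0.81], [0.19, -0.11, 0.81]]
```

View pics/crop1.png

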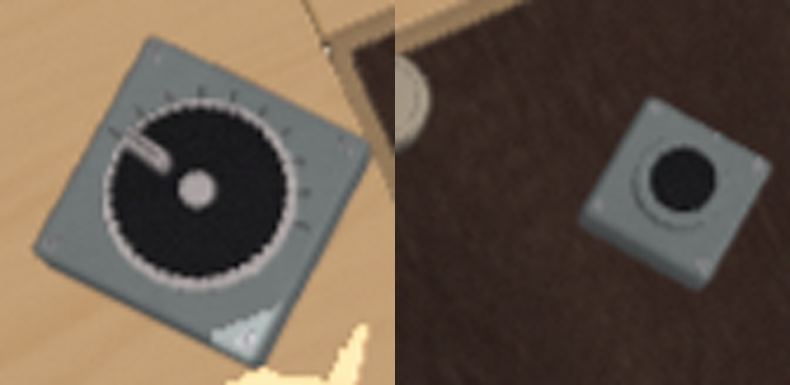

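The crop shows the lug beside the first tick of the dial, and the grey box with its black button. I'll compute the yaw and the first move.

```bash
cat >> h.py <<'E'
from scipy.spatial.transform import Rotation as Rn
def goto(p,yaw):
    """tool-frame delta [mm], turn: tool down, tool x at world angle yaw (deg)"""
    o=r.get_obs(); R0=Rn.from_rotvec(o["orientation"]); 
    c,s=np.cos(np.radians(yaw)),np.sin(np.radians(yaw))
    T=Rn.from_matrix(np.array([[c,s,0],[s,-c,0],[0,0,-1.]]))
    return (R0.inv().apply(np.array(p)-o["tcp_pos"])*1000).round(1),(R0.inv()*T).as_rotvec().round(3)
def push(C,th,s,z,rho=.036):
    a=np.radians(th); e=np.array([np.cos(a),np.sin(a),0]); t=np.array([-e[1],e[0],0])
    p=np.array([C[0],C[1],0])+rho*e+s*t; p[2]=z; return goto(p,th+90),p.round(4)
E
python3 - <<'E'
from h import *
cs=[cast("top",(222+(x-2)/4.7,156+(y-2)/4.7),.048)[:2] for x,y in((150,38),(372,148),(262,365),(35,250))]
cs=np.array(cs);print("corners",cs.round(4),"centre",cs.mean(0).round(4))
e=cs[0]-cs[1];e2=cs[3]-cs[2];print("yaw",[np.degrees(np.arctan2(-a[0],a[1])) for a in(e,e2)])
e=cs[1]-cs[2];print(np.degrees(np.arctan2(e[1],e[0])),np.linalg.norm(e))
for C in ((.4581,.0258),cs.mean(0)):
    l=cast("top",(222+(148-2)/4.7,156+(150-2)/4.7),.086)[:2]-C;print(C,"lug",np.degrees(np.arctan2(l[1],l[0])),np.hypot(*l))
print(np.array(r.camera_model("wrist")["T_tool_cam"]).round(3))
print(push((.458,.026),56,.028,.19))
E
```

```text
corners [[ 0.5483  0.0676]
 [ 0.4966 -0.0666]
 [ 0.367  -0.0194]
 [ 0.4187  0.1155]] centre [0.4577 0.0243]
yaw [np.float64(-21.05970293135556), np.float64(-20.957015021809774)]
-20.02977783491225 0.13793715234238724
(0.4581, 0.0258) lug 59.7069949378708 0.031783178934057826
[0.45767293 0.02428319] lug 60.38875398685741 0.03331065978860034
[[-0.001 -0.961 -0.277  0.07 ]
 [ 1.    -0.001 -0.001  0.001]
 [ 0.001 -0.277  0.961 -0.143]
 [ 0.     0.     0.     1.   ]]
((array([ 353.5, -379.2,   41. ]), array([-1.000e-03, -1.000e-03, -1.696e+00])), array([0.4549, 0.0715, 0.19  ]))
```

Lug is at index 0, at a world angle of about 60°; the target is about -12°.

{"method": "play_rows", "body": {
  "deltas": [
    [0,[44,-47,5],[0,0,-0.17]],
    [0,[88,-94,10],[0,0,-0.34]],
    [0,[130,-140,15],[0,0,-0.51]],
    [0,[172,-185,20],[0,0,-0.68]],
    [0,[212,-228,25],[0,0,-0.85]],
    [0,[250,-270,30],[0,0,-1.02]],
    [0,[285,-305,35],[0,0,-1.19]],
    [0,[300,-322,40],[0,0,-1.36]]
  ],
  "squeeze": 20
}}

```text
clock: 1.1
tcp_pos: [0.4621, -0.0033, 0.1908]
orientation: [-1.394, -2.813, -0.001]
contact_force: [0.3, -0.6, -0.1]
grip_width: 0.0
```

```bash
python3 - <<'E'
from h import *
print(push((.458,.025),60,.028,.15)); o=r.get_obs();print(o["clock"],o["tcp_pos"],o["grip_width"],o["contact_force"])
E
```

```text
((array([64.7, 36.3, 40.9]), array([ 0.   , -0.002, -0.397])), array([0.4518, 0.0702, 0.15  ]))
1.1 [ 0.46211779 -0.00332621  0.19078326] 1.1425531665119226e-05 [ 0.28386363 -0.59642638 -0.1491635 ]
```

{"method": "play_rows", "body": {
  "deltas": [
    [0,[32,18,20],[0,0,-0.17]],
    [0,[65,36,41],[0,0,-0.33]],
    [0,[65,36,41],[0,0,-0.4]],
    [0,[65,36,41],[0,0,-0.4]]
  ]
}}

```text
clock: 1.6
tcp_pos: [0.451, 0.0704, 0.1495]
orientation: [-0.807, -3.033, -0.001]
contact_force: [0.0, -1.0, -0.3]
grip_width: -0.0001
```

```bash
python3 - <<'E'
from h import *
o=r.get_obs(); im,d=r.grab_frame("wrist"); m=r.camera_model("wrist"); K=np.array(m["mtx"]);T=np.array(m["T_tool_cam"])
np.savez("w1.npz",im=im,d=d,p=o["tcp_pos"],q=o["orientation"]); print(K)
cv2.imwrite("pics/w1.png",im[...,::-1])
im,d=r.grab_frame("top"); cv2.imwrite("pics/t1.png",im[...,::-1])
print(push((.458,.025),60,.028,.072)); print(o["tcp_pos"])
E
```

```text
[[309.70691629   0.         319.5894018 ]
 [  0.         309.70691629 201.57203896]
 [  0.           0.           1.        ]]
((array([-0.2,  0.5, 77.9]), array([ 0.   , -0.002,  0.001])), array([0.4518, 0.0702, 0.072 ]))
[0.45096105 0.0704244  0.14952198]
```

View pics/w1.png

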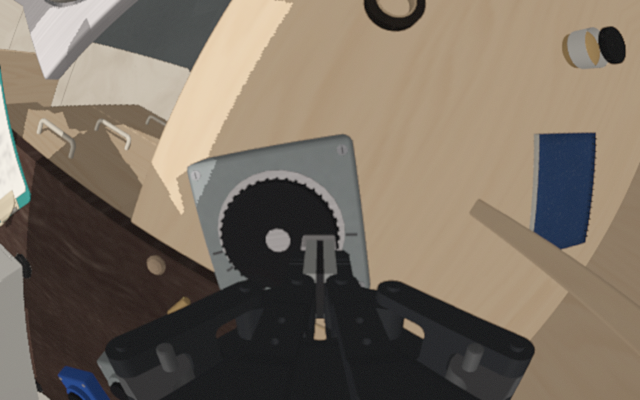

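The wrist view shows the shut fingertips at (320,255) covering the lug, the dial hub at (278,240) and a tick at (350,235). I'll cast the hub and check it against the dial centre estimate.

```bash
cat >> h.py <<'E'
def wcast(uv,z,p,q):
    m=r.camera_model("wrist");K=np.array(m["mtx"]);T=np.array(m["T_tool_cam"])
    x=np.array([(uv[0]-K[0,2])/K[0,0],(uv[1]-K[1,2])/K[1,1]]);a=np.hypot(*x)
    d=np.r_[x/a*np.sin(a),np.cos(a)]; R=Rn.from_rotvec(q)
    D=R.apply(T[:3,:3]@d); c=R.apply(T[:3,3])+p; return c+D*(z-c[2])/D[2]
E
python3 - <<'E'
from h import *
w=np.load("w1.npz"); im=w["im"]
m=np.zeros(im.shape[:2],np.uint8); m[222:260,258:298]=(im[222:260,258:298].min(2)>110)*255
M=cv2.moments(m,True);uv=(M["m10"]/M["m00"],M["m01"]/M["m00"]);print(uv,M["m00"],wcast(uv,.063,w["p"],w["q"]))
E
```

```text
(277.4329411764706, 239.9035294117647) 425.0 [0.45815815 0.02618964 0.063     ]
```

{"method": "play_rows", "body": {
  "deltas": [
    [0,[0,0,30],[0,0,0]],
    [0,[0,0,60],[0,0,0]],
    [0,[0,0,75],[0,0,0]],
    [0,[0,0,77],[0,0,0]],
    [0,[0,0,77],[0,0,0]]
  ]
}}

```text
clock: 2.33
tcp_pos: [0.452, 0.07, 0.0736]
orientation: [-0.812, -3.034, -0.002]
contact_force: [-0.3, -0.4, 1.0]
grip_width: -0.0
```

{"method": "play_rows", "body": {
  "deltas": [
    [0,[-4,0,0],[0,0,0]],
    [0,[-8,0,0],[0,0,0]],
    [0,[-10,0,0],[0,0,0]],
    [0,[-11,0,0],[0,0,0]],
    [0,[-11,0,0],[0,0,0]]
  ]
}}

```text
clock: 2.95
tcp_pos: [0.4615, 0.0644, 0.0736]
orientation: [-0.812, -3.034, -0.002]
contact_force: [1.0, 0.2, 0.5]
grip_width: -0.0
```

```bash
python3 - <<'E'
from h import *
C=(.458,.0255)
o=r.get_obs();print(o["clock"],o["tcp_pos"],o["contact_force"])
for th in range(60,-20,-9):print(th,push(C,th,.016,.072))
E
```

```text
2.95 [0.46147844 0.06443105 0.07358254] [1.02698324 0.19867801 0.50354031]
60 ((array([-0.5,  0.5,  1.6]), array([ 0.001, -0.001,  0.001])), array([0.4621, 0.0647, 0.072 ]))
51 ((array([-6.3,  2.6,  1.6]), array([ 0.001, -0.001,  0.158])), array([0.4682, 0.0635, 0.072 ]))
42 ((array([-12.4,   3.7,   1.6]), array([ 0.001, -0.001,  0.315])), array([0.474 , 0.0615, 0.072 ]))
33 ((array([-18.5,   3.9,   1.6]), array([ 0.001, -0.001,  0.472])), array([0.4795, 0.0585, 0.072 ]))
24 ((array([-24.7,   3.1,   1.6]), array([ 0.001, -0.001,  0.629])), array([0.4844, 0.0548, 0.072 ]))
15 ((array([-30.6,   1.3,   1.6]), array([ 0.001, -0.001,  0.786])), array([0.4886, 0.0503, 0.072 ]))
6 ((array([-36.2,  -1.4,   1.5]), array([ 0.001, -0.001,  0.943])), array([0.4921, 0.0452, 0.072 ]))
-3 ((array([-41.3,  -4.9,   1.5]), array([ 0.   , -0.002,  1.1  ])), array([0.4948, 0.0396, 0.072 ]))
-12 ((array([-45.7,  -9.1,   1.5]), array([ 0.   , -0.002,  1.257])), array([0.4965, 0.0337, 0.072 ]))
```

{"method": "play_rows", "body": {
  "deltas": [
    [0,[-2,1,0],[0,0,0.04]],
    [0,[-4,2,0],[0,0,0.1]],
    [0,[-6.3,2.6,0],[0,0,0.158]],
    [0,[-8,3,0],[0,0,0.2]],
    [0,[-9.5,3.3,0],[0,0,0.24]],
    [0,[-9.5,3.3,0],[0,0,0.24]]
  ]
}}

```text
clock: 3.7
tcp_pos: [0.4718, 0.0625, 0.0737]
orientation: [-1.171, -2.915, -0.002]
contact_force: [0.3, 0.8, -0.7]
grip_width: 0.0001
```

```bash
cat > lug.py <<'E'
from h import *
import sys
C=np.array((.458,.0255))
im,d=r.grab_frame("top"); cv2.imwrite(f"pics/{sys.argv[1]}.png",im[...,::-1])
cv2.imwrite(f"pics/{sys.argv[1]}c.png",cv2.resize(im[156:238,222:306,::-1],None,fx=6,fy=6,interpolation=cv2.INTER_CUBIC))
o=r.get_obs();print(o["clock"],o["tcp_pos"],o["contact_force"])
E
python3 lug.py t2
python3 - <<'E'
from h import *
print(push((.458,.0255),48,.016,.072))
E
```

```text
3.75 [0.47171527 0.06253564 0.07366469] [ 0.22400797 -0.11233984  0.01372976]
((array([ 1.4, -0.7,  1.7]), array([ 0.001, -0.001, -0.03 ])), array([0.4702, 0.063 , 0.072 ]))
```

View pics/t2c.png

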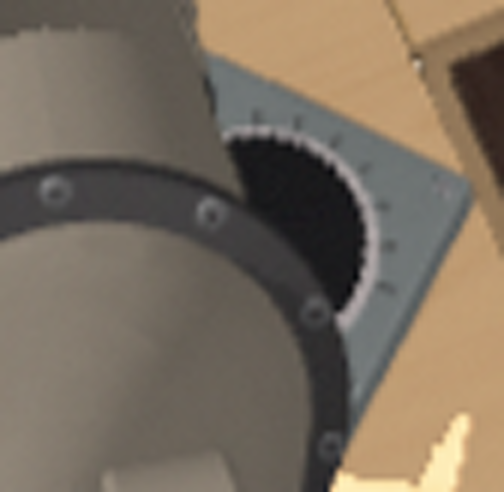

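The arm hides the lug in the top view. The force is about 0, which is consistent with a click having passed. I'll use the side and wrist views instead.

```bash
python3 - <<'E'
from h import *
im,d=r.grab_frame("side"); w,_=r.grab_frame("wrist")
a=cv2.resize(im[200:290,240:340,::-1],(400,360),interpolation=cv2.INTER_CUBIC)
b=cv2.resize(w[180:300,240:373,::-1],(400,360),interpolation=cv2.INTER_CUBIC)
cv2.imwrite("pics/s2.png",np.hstack([a,b]))
E
```

```text
(no output)
```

View pics/s2.png

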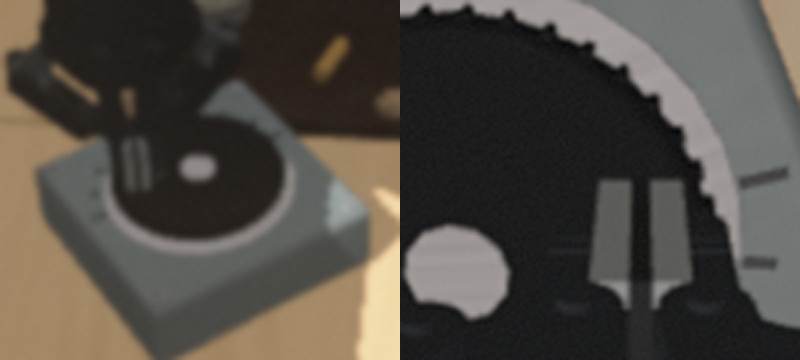

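{"method": "play_rows", "body": {
  "deltas": [
    [0,[-2,0.8,0],[0,0,0.052]],
    [0,[-2,0.8,0],[0,0,0.052]]
  ]
}}

```text
clock: 4.1
tcp_pos: [0.4733, 0.0617, 0.0735]
orientation: [-1.244, -2.884, -0.002]
contact_force: [-0.4, -0.4, -0.3]
grip_width: -0.0004
```

{"method": "play_rows", "body": {
  "deltas": [
    [0,[-2,0.8,0],[0,0,0.052]],
    [0,[-2,0.8,0],[0,0,0.052]]
  ]
}}

```text
clock: 4.35
tcp_pos: [0.4745, 0.0615, 0.0735]
orientation: [-1.315, -2.851, -0.001]
contact_force: [-3.1, 1.7, 1.8]
grip_width: -0.0
```

{"method": "play_rows", "body": {
  "deltas": [
    [0,[-2,0.8,0],[0,0,0.052]],
    [0,[-2,0.8,0],[0,0,0.052]]
  ]
}}

```text
clock: 4.6
tcp_pos: [0.476, 0.0609, 0.0734]
orientation: [-1.385, -2.817, -0.001]
contact_force: [-3.1, 2.2, 2.0]
grip_width: 0.0001
```

```bash
cat > st.py <<'E'
from h import *
o=r.get_obs();p=o["tcp_pos"];R=Rn.from_rotvec(o["orientation"]).as_matrix()
C=np.array((.458,.0255)); yaw=np.degrees(np.arctan2(R[1,0],R[0,0])); x=R[:,0]; y=R[:,1]; v=np.r_[p[:2]-C,0]
print("t",o["clock"],"th(tool yaw-90)",yaw-90,"tang s",v@x,"rho",v@(y),"z",p[2],"Fpush(reaction +x)",o["contact_force"]@x)
E
python3 st.py
```

```text
t 4.6 th(tool yaw-90) 37.62688185779149 tang s 0.016996604888015916 rho 0.03587304881891697 z 0.07344794075394497 Fpush(reaction +x) 3.6381954026010397
```

Contact agrees with the model (lug at 42.6° after one click). Continuing through the second click.

{"method": "play_rows", "body": {
  "deltas": [
    [0,[-2,0.5,0],[0,0,0.03]],
    [0,[-4,1.2,0],[0,0,0.08]],
    [0,[-5.5,1.7,0],[0,0,0.12]],
    [0,[-7,2.1,0],[0,0,0.157]],
    [0,[-7,2.1,0],[0,0,0.157]]
  ]
}}

```text
clock: 5.22
tcp_pos: [0.4823, 0.0562, 0.0734]
orientation: [-1.603, -2.699, -0.001]
contact_force: [-0.4, 0.3, -0.0]
grip_width: 0.0002
```

```bash
python3 st.py
```

```text
t 5.225 th(tool yaw-90) 28.59144528514811 tang s 0.015377900162251738 rho 0.03603889232911684 z 0.07343536013012383 Fpush(reaction +x) 0.39797294284557155
```

{"method": "play_rows", "body": {
  "deltas": [
    [0,[-2,0.7,0],[0,0,0.05]],
    [0,[-4,1.3,0],[0,0,0.1]],
    [0,[-6,2,0],[0,0,0.15]],
    [0,[-8,2.5,0],[0,0,0.2]],
    [0,[-10,3,0],[0,0,0.25]],
    [0,[-11.5,3.2,0],[0,0,0.297]],
    [0,[-11.5,3.2,0],[0,0,0.297]]
  ]
}}

```text
clock: 6.1
tcp_pos: [0.4907, 0.0475, 0.0734]
orientation: [-1.985, -2.432, -0.0]
contact_force: [-0.4, -0.0, -0.4]
grip_width: -0.0
```

```bash
python3 st.py
```

```text
t 6.1 th(tool yaw-90) 11.569490136887822 tang s 0.014994322374028491 rho 0.03648482124449237 z 0.0734410676590917 Fpush(reaction +x) 0.07394584487425222
```

{"method": "play_rows", "body": {
  "deltas": [
    [0,[-2,0.6,0],[0,0,0.05]],
    [0,[-4,1.2,0],[0,0,0.09]],
    [0,[-5,1.4,0],[0,0,0.12]],
    [0,[-5,1.4,0],[0,0,0.12]]
  ]
}}

```text
clock: 6.6
tcp_pos: [0.4927, 0.0446, 0.0734]
orientation: [-2.124, -2.31, -0.001]
contact_force: [-1.6, 4.7, 0.6]
grip_width: -0.0
```

```bash
python3 st.py;  python3 - <<'E'
from h import *
im,d=r.grab_frame("side"); w,_=r.grab_frame("wrist")
a=cv2.resize(im[200:290,240:340,::-1],(400,360),interpolation=cv2.INTER_CUBIC)
b=cv2.resize(w[180:300,240:373,::-1],(400,360),interpolation=cv2.INTER_CUBIC)
cv2.imwrite("pics/s3.png",np.hstack([a,b]))
E
```

```text
t 6.6 th(tool yaw-90) 4.78710339794992 tang s 0.016122635941252517 rho 0.03612452040502137 z 0.0733975202479365 Fpush(reaction +x) 4.8584262689855064
```

View pics/s3.png

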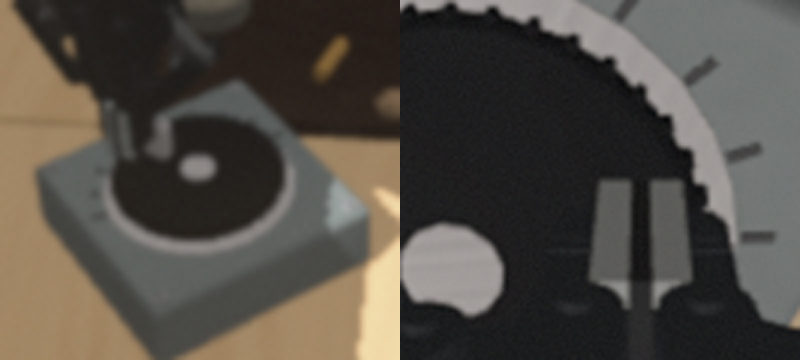

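The side view shows the lug just ahead of the fingertip, and contact at λ≈6° fits three clicks. Now the fourth.

{"method": "play_rows", "body": {
  "deltas": [
    [0,[-2,0.6,0],[0,0,0.04]],
    [0,[-3.5,1.1,0],[0,0,0.08]],
    [0,[-5,1.6,0],[0,0,0.12]],
    [0,[-6.5,2.1,0],[0,0,0.157]],
    [0,[-7.5,2.3,0],[0,0,0.18]],
    [0,[-7.5,2.3,0],[0,0,0.18]]
  ]
}}

```text
clock: 7.45
tcp_pos: [0.4957, 0.0367, 0.0734]
orientation: [-2.324, -2.109, -0.001]
contact_force: [0.1, 0.3, -0.0]
grip_width: 0.0002
```

```bash
python3 st.py
```

```text
t 7.45 th(tool yaw-90) -5.559220849171595 tang s 0.014763025229097311 rho 0.03647309234966458 z 0.07339149038358478 Fpush(reaction +x) 0.32560168781856924
```

Clicked through with no force left. I'll back off and lift, then verify.

{"method": "play_rows", "body": {
  "deltas": [
    [0,[6,0,0],[0,0,0]],
    [0,[12,0,0],[0,0,0]],
    [0,[12,0,-30],[0,0,0]],
    [0,[12,0,-80],[0,0,0]],
    [0,[12,0,-110],[0,0,0]],
    [0,[12,0,-110],[0,0,0]]
  ]
}}

```text
clock: 8.2
tcp_pos: [0.4988, 0.0492, 0.1859]
orientation: [-2.326, -2.112, -0.008]
contact_force: [-0.3, -0.3, -1.0]
grip_width: -0.0002
```

```bash
python3 st.py; python3 - <<'E'
from h import *
print(goto((.558,-.331,.17),84.4-60))
E
```

```text
t 8.2 th(tool yaw-90) -5.5274128043497655 tang s 0.027498643160864634 rho 0.038330224191803555 z 0.18588515661339908 Fpush(reaction +x) -0.3182976518525523
(array([-372.8,   95.5,   14.8]), array([ 1.000e-03, -5.000e-03,  1.048e+00]))
```

{"method": "play_rows", "body": {
  "deltas": [
    [0,[-50,13,2],[0,0,0]],
    [0,[-100,26,4],[0,0,0]],
    [0,[-150,38,6],[0,0,0]],
    [0,[-200,51,8],[0,0,0]],
    [0,[-250,64,10],[0,0,0]],
    [0,[-300,77,12],[0,0,0]],
    [0,[-345,88,14],[0,0,0]],
    [0,[-370,95,15],[0,0,0]]
  ]
}}

```text
clock: 9.2
tcp_pos: [0.5567, -0.3307, 0.1679]
orientation: [-2.327, -2.108, -0.005]
contact_force: [0.2, 0.6, -0.1]
grip_width: 0.0
```

```bash
python3 - <<'E'
from h import *
o=r.get_obs(); w,_=r.grab_frame("wrist"); im,d=r.grab_frame("top")
np.savez("w4.npz",im=w,p=o["tcp_pos"],q=o["orientation"]);print(o["clock"],o["tcp_pos"],goto((.558,-.331,.1),84.4))
a=cv2.resize(im[156:238,222:306,::-1],(400,390),interpolation=cv2.INTER_CUBIC)
b=cv2.resize(w[150:345,220:420,::-1],(400,390),interpolation=cv2.INTER_CUBIC)
cv2.imwrite("pics/c4.png",np.hstack([a,b]))
H,W=d.shape; v,u=np.mgrid[:H,:W]; K,R,t=rt("top")
P=(np.stack([(u-K[0,2])/K[0,0]*d,(v-K[1,2])/K[1,1]*d,d],-1)-t)@R
s=(P[...,2]>.076)&(P[...,2]<.1)&(np.hypot(P[...,0]-.458,P[...,1]-.0255)<.055)
if s.any(): m=P[s].mean(0);print(s.sum(),m,np.degrees(np.arctan2(m[1]-.0255,m[0]-.458)))
E
```

```text
9.2 [ 0.55673167 -0.33070421  0.16789612] (array([ 0.5,  1.3, 67.9]), array([ 0.001, -0.002, -0.003]))
41 [0.49163566 0.02018293 0.0856851 ] -8.982892330989943
```

View pics/c4.png

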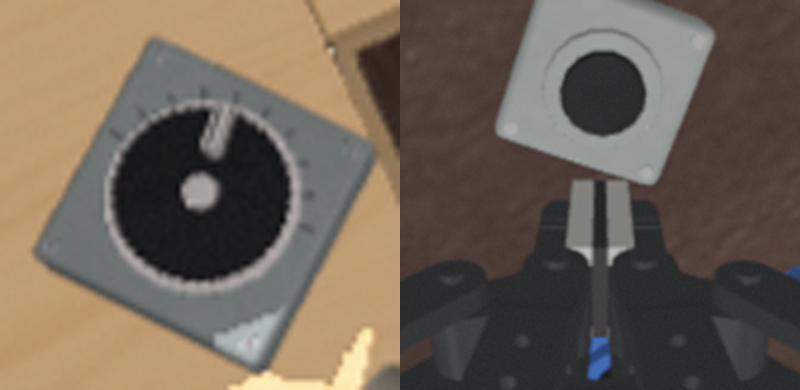

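The lug has moved 38.5 mm (38.8 expected for four clicks). It stands at the fifth tick in the left crop. In the right crop the grey button is at about (603,93). I'll confirm its position by ray.

```bash
python3 - <<'E'
from h import *
w=np.load("w4.npz"); P=wcast((321.2,196.2),.056,w["p"],w["q"]); print(P, goto((P[0],P[1],.06),84.4))
E
```

```text
[ 0.55823052 -0.32961849  0.056     ] (array([  1.8,   1.4, 107.9]), array([ 0.001, -0.002, -0.003]))
```

{"method": "play_rows", "body": {
  "deltas": [
    [0,[1,1,40],[0,0,0]],
    [0,[2,1.4,80],[0,0,0]],
    [0,[2,1.4,100],[0,0,0]],
    [0,[2,1.4,106],[0,0,0]],
    [0,[2,1.4,106],[0,0,0]]
  ]
}}

```text
clock: 9.93
tcp_pos: [0.5588, -0.3293, 0.0625]
orientation: [-2.33, -2.107, -0.004]
contact_force: [-0.2, -0.6, 0.2]
grip_width: 0.0003
```

{"method": "play_rows", "body": {
  "deltas": [
    [0,[0,0,4],[0,0,0]],
    [0,[0,0,7],[0,0,0]],
    [0,[0,0,10],[0,0,0]],
    [0,[0,0,11],[0,0,0]],
    [0,[0,0,11],[0,0,0]]
  ]
}}

```text
clock: 10.55
tcp_pos: [0.5594, -0.3296, 0.052]
orientation: [2.33, 2.106, 0.005]
contact_force: [0.7, -0.0, 4.0]
grip_width: 0.0002
```

{"method": "play_rows", "body": {
  "deltas": [
    [0,[0,0,2],[0,0,0]],
    [0,[0,0,4],[0,0,0]],
    [0,[0,0,5],[0,0,0]],
    [0,[0,0,5],[0,0,0]]
  ]
}}

```text
clock: 11.05
tcp_pos: [0.5596, -0.3297, 0.0498]
orientation: [2.33, 2.106, 0.006]
contact_force: [-7.0, 3.9, 25.0]
grip_width: -0.0002
```

Force rose from 4 to 25 N at z = 0.0498, so the button is bottomed out. Releasing.

{"method": "play_rows", "body": {
  "deltas": [
    [0,[0,0,-6],[0,0,0]],
    [0,[0,0,-20],[0,0,0]],
    [0,[0,0,-60],[0,0,0]],
    [0,[0,0,-110],[0,0,0]],
    [0,[0,0,-130],[0,0,0]],
    [0,[0,0,-130],[0,0,0]]
  ]
}}

```text
clock: 11.8
tcp_pos: [0.5596, -0.3302, 0.181]
orientation: [2.328, 2.104, 0.007]
contact_force: [0.1, -0.2, -0.6]
grip_width: -0.0002
```

```bash
python3 - <<'E'
from h import *
im,d=r.grab_frame("top"); cv2.imwrite("pics/end.png",im[...,::-1])
K,R,t=rt("top"); H,W=d.shape; v,u=np.mgrid[:H,:W]
P=(np.stack([(u-K[0,2])/K[0,0]*d,(v-K[1,2])/K[1,1]*d,d],-1)-t)@R
s=(P[...,2]>.076)&(P[...,2]<.1)&(np.hypot(P[...,0]-.458,P[...,1]-.0255)<.055); print(P[s].mean(0))
a=cv2.imread("pics/top0.png")
for n,(x,y) in dict(pot=(337,157),tape=(188,240),stud=(332,195),disc=(325,215)).items(): print(n,cv2.absdiff(a[y-12:y+12,x-12:x+12],im[y-12:y+12,x-12:x+12,::-1]).mean())
o=r.get_obs();w,_=r.grab_frame("wrist");cv2.imwrite("pics/wend.png",w[...,::-1]); print(o["clock"],o["tcp_pos"],o["contact_force"])
E
```

```text
[0.49127712 0.02013063 0.08632617]
pot 1.818287037037037
tape 1.9334490740740742
stud 1.4577546296296295
disc 1.5318287037037037
11.85 [ 0.55872937 -0.32962013  0.17915938] [ 0.60798933  0.6752182  -0.9004602 ]
```

View pics/end.png

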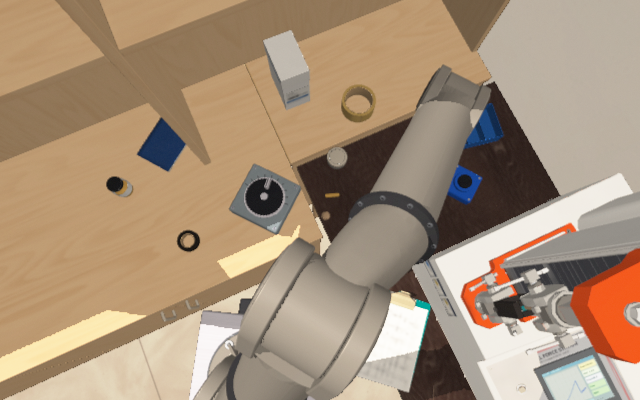

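The lug at (267,184) is still at four clicks, the loose things have not moved, and the tool is clear. Handing in.

```bash
python3 -c "
from bench import r
print(r.hand_in())"
```

```text
the job is handed in; nothing more can be done
None
```

I turned the dial four clicks clockwise with the shut fingertips, pressed the grey start button fully down, released it and handed the job in at about 12 s of the 54 s allowed. `hand_in` gave no verdict.

- **Dial:** before the press, the lug had moved 38.5 mm in the top view (38.8 mm expected for four clicks). After the press it still stood there. The highest push force I read at the lug was about 5 N. Around my estimated dial centre the lug turned about 69° rather than 72°. I put that down to measurement error and relied on the distance.
- **Start button:** the force went from 4 N to 25 N with the tip at z = 49.8 mm, close to the expected bottom of 50 mm. The tool then lifted clear to about 180 mm with no contact force. I did not measure the button back up: the arm hid it in the last top view, and I took a wrist picture but did not check it.
- **Loose things:** the pot, tape roll, stud and disc button look unmoved in the last top view compared with the first.

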